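Bring the bushing-sizing kit to the arbor press

ROBOT

A 6-joint arm with a two-finger parallel gripper is mounted at the origin on the work surface. World frame = base frame: x ahead of the robot, y to its left, z up, the work surface at z = 0. Lengths are in m, angles in rad, forces in N, time in s.
With the tool pointing down it reaches from about 0.3 to 0.775 m from the base axis. Payload 14.6 kg.
Tool frame: the origin (TCP) lies on the centre line of the jaws, within the pads' length; the fingertips stand 19 mm ahead of it and the grasp point (between the pads) is the TCP; z points along the fingers, y is the direction in which the jaws open and shut (so a half turn about z gives the same grasp; the last joint's range is limited). The gripper opens to 94 mm and grips with 3 to 60 N. Pads are 16 mm wide; open, the fingers measure 119 mm over their backs; the gripper's body (75 mm by 177 mm) begins 78 mm behind the grasp point.
Start: joints at [1.147, 0.3, 1.521, -0, 1.321, -0.067], TCP at [0.192, 0.515, 0.224] pointing down, gripper open.
Joint ranges: [-3.03, 3.03], [-0.79, 2.21], [0.23, 2.52], [-1.04, 4.18], [0, 3.07], [-2.55, 2.55]. Speed limits (rad/s): [2.22, 2.22, 2.57, 3.14, 3.14, 3.14].

INTERFACE

Orientations are given as [roll, pitch, yaw] about the fixed x, y, z axes, in that order (R = Rz(yaw) Ry(pitch) Rx(roll)).
In Python, from station import ctrl gives the robot as it stands. The module is installed in compiled form; this text tells all that it offers.
- The arm moves only by the shell command python3 -m creep 'ROWS' [FORCE]. ROWS is a JSON object of lists of equal length, an entry for each row: "translation": the shift along the world's x, y, z in mm, a list of three; "yaw": the turn about the world's z in rad; "gripper": the closure in counts, from 0 (fully open) to 255 (shut). A call has 1 to 5 rows; each row is the pose to reach, as a shift and turn from the pose measured when the call began; what a row does not reach only later rows make up. A row lasts 1/12 s, in which the tool goes at most 41.7 mm and 7.16 degrees, less where a joint would pass 70% of its speed; a pose out of reach is approached as far as the arm can. A call with a gripper value outside its range is refused whole. The fingers move at their own pace and stop on an object; FORCE is the grip in N (left out, the last holds). Time passes only in rows, so rows that repeat a pose let the fingers close. It gives the time, the measured TCP pose, the force and the opening at its end, in the units of the state.
- ctrl.get_obs(): the state, without advancing time (a new reading comes with each control period).
- ctrl.camera(name): name is "side" or "top" or "wrist"; returns a dict with "pixels" (420x560x3 uint8, red, green, blue), "depth" (420x560 float32, m along the optical axis (not along the pixel's ray), 0 where there is no reading), "fx", "fy", "cx", "cy" (pixels), "R" (3x3) and "t" (3): a world point X has camera coordinates R X + t; the wrist camera has in their place "tool_from_camera" (4x4, takes a point from camera to tool coordinates, whose origin is the TCP and whose axes are the flange's). Camera axes: x right, y down, z forward; pixel columns grow to the right and rows downward; lengths in m; the calibration is good to about 2 mm. A picture is of the moment at which its call begins: read the wrist's pose just before it.
- ctrl.hand_in(): hands the job in, once; it reports no verdict.
The state is a dict: "time_s": time; "qpos": joint angles; "joint_vel": joint speeds; "tau": joint torques, N m; "ee_pos": TCP position; "eef_rot": TCP orientation; "force": force on the tool from outside, world axes, zero at the start; "moment": the same for the moment, N m; "grip_width": finger opening in m.
Only numpy, scipy, OpenCV 4.12 (cv2) and the standard library are available. Lean on these libraries where they do the work, as an engineer would, in place of code of your own. Each camera call takes 0.05 s, during which the arm holds its last target. There are 200 camera calls.

TASK

Make up the kit for sizing the bushing of the roller that waits under the arbor press: take the longest plain push pin out of the wooden block and slide it fully home, down the upright tube on the white carrying tray standing on the bench. Then lift the tray by its handle and bring it to the front of the press without ever letting the loose steel ball roll out of its shallow pocket, and without pushing the other things about. Finish while still holding the tray there for the operator, still and level, its underside about 10 cm above the bench, its ball end pointing straight at the ram with the ball some 10 cm in front of it, the pin still home and the tray touching nothing else.

Things in the scene. Friction and masses are not known exactly. Their poses are not given: they have to be found in the camera images.
- tray: white plastic carrying tray, 230 mm (its x) by 110 mm (its y), plate 9.5 mm thick with a raised lip along its edges to 17 mm; loose, 0.3 to 0.46 kg empty, stands on the bench. Origin: centre of its underside; z up. Along its x centre line stand, from -x to +x: the ball pocket (x = -88 mm), the dark metal handle (middle, x = 0) and the steel tube (x = +62 mm)
- tray_grip (a point): centre of the tray handle's grip bar, 65 mm above the tray's underside. The bar is a flat dark metal bar along the tray's x: 80 mm long, 14 mm wide (along the tray's y), 22 mm high, on two posts at x = +/-34 mm; nearly over the loaded tray's centre of mass
- tray_pocket (a point): where the ball's centre is when it lies in the middle of its pocket: x = -88 mm, 20 mm above the tray's underside. The pocket is a round recess 24 mm across and 3.5 mm deep in the plate: the ball rolls over its rim when the tray tips some 40 degrees, or sooner with a jerk
- tray_tube (a point): centre of the mouth of the tray's upright steel tube, x = +62 mm, 50 mm above the underside. Bore 18.5 mm; the outside is 25 mm across; the top 8 mm flare out like a funnel to about 26 mm inside, 33 mm outside
- tray_tube_floor (a point): centre of the floor of that tube, 6 mm above the tray's underside (44 mm below its mouth)
- pin: the longest plain push pin: a plain steel rod 16 mm across and 100 mm long with a chamfered foot, 0.16 kg; stands loosely upright in one of the three holes of the block, 72 mm of it showing. Origin: centre of its foot; z up to its top. Fully home in the tray's tube its foot rests on the tube floor and 56 mm of it show
- ball_center (a point): centre of the loose steel ball, 28 mm across, 0.09 kg, lying in the tray's pocket at the start
- press: blue bench arbor press, fixed, on the robot's right, front towards mid-bench. Origin: on the ram axis at bench height; its -x points out of its front, z up. Foot 22 mm high, 120 mm wide, reaching 65 mm ahead of the ram axis; round anvil under the ram, 92 mm across, top at 40 mm; the head, 188 to 272 mm up, reaches 47 mm ahead of the ram axis; column behind; 400 mm tall with its lever
- press_ram (a point): centre of the nose (lower end) of the press's ram, a 25 mm square dark steel bar, 106 mm above the bench, over the anvil; axes as the press
- pin_block: fixed wooden block 170 mm (its x) by 50 mm (its y), 36 mm high, with three holes 18.5 mm across and 28 mm deep at x = -50, 0 and +50 mm, one pin in each, in any order. Origin: centre of its underside
- pin_short: bystander: short plain steel pin, 16 mm across, 65 mm long, in the block; origin at its foot
- pin_headed: bystander: steel pin 16 mm across and 85 mm long with a 26 mm wide round head, in the block; origin at its foot
- roller_work: bystander: white nylon roller with a brass bushing, 60 mm across and 30 mm high, lying on the press's anvil under the ram; origin at the centre of its underside
- roller_a: bystander: spare roller, the same, on the bench near the robot
- roller_b: bystander: spare roller, the same, on the bench beyond the tray
- wrench: bystander: steel wrench, 160 mm long, lying on the bench between tray and press
- tub: bystander: open white plastic tub, 64 mm across, 50 mm high; origin at the centre of its underside

How it is judged:
By the outcome, as a careful person would: the job done as asked, in the order asked, and still so for the second after the job is handed in, while the arm keeps its last pose, push and grip.
It also fails if it takes over 61 s, if anything falls off the work surface, if the arm or the gripper's body presses on something with over 40 N, if the wrist force passes 120 N, or if a joint passes its speed limit or range.

## Working session

There is one attempt and no reset: what is moved stays moved. The work goes in short steps, Python scripts to look and compute and a shell command to move; the robot and the scene stay as the last step left them, time stands still between calls to the robot, and variables do not carry over. Pictures are saved under pics/ and viewed, about 8 in all and at most 12, crops included, and the job is handed in when it is done.

```bash
mkdir -p pics
cat > h.py <<'E'
from station import ctrl
import numpy as np, cv2
from scipy.spatial.transform import Rotation as Ro
def cam(name):
    o=ctrl.get_obs(); c=ctrl.camera(name)
    if name=="wrist":
        T=np.eye(4); T[:3,:3]=Ro.from_euler('xyz',o['eef_rot']).as_matrix(); T[:3,3]=o['ee_pos']
        M=T@c['tool_from_camera']; c['Rwc']=M[:3,:3]; c['twc']=M[:3,3]
    else:
        R=np.array(c['R']); c['Rwc']=R.T; c['twc']=-R.T@np.array(c['t'])
    return c
def save(c,f): cv2.imwrite(f,c['pixels'][:,:,::-1])
def cloud(c):
    v,u=np.mgrid[:420,:560]; d=c['depth']
    P=np.stack([(u-c['cx'])/c['fx']*d,(v-c['cy'])/c['fy']*d,d],-1)
    return P@c['Rwc'].T+c['twc']
def atz(c,u,v,z):
    r=c['Rwc']@np.array([(u-c['cx'])/c['fx'],(v-c['cy'])/c['fy'],1]); return c['twc']+r*(z-c['twc'][2])/r[2]
E
python3 - <<'E'
from h import *
import pickle
for n in("top","side"):
    c=cam(n); save(c,f"pics/{n}0.png"); pickle.dump(c,open(n+"0.pkl","wb")); print(n,c['twc'],c['Rwc'][:,2],c['fx'])
print(ctrl.get_obs())
E
```

```text
top [ 0.4369368  -0.01939522  0.900763  ] [ 0.15375662 -0.01981811 -0.98790999] 386.57662750505557
side [0.28270787 0.61931108 0.65655052] [ 0.28836148 -0.70840937 -0.64420791] 381.43407071125824
{'time_s': 0.1, 'qpos': array([ 1.14738089e+00,  3.00416188e-01,  1.52150213e+00, -1.58096943e-05,
        1.32069704e+00, -6.65920697e-02]), 'joint_vel': array([ 0.00139432, -0.00157124, -0.00069822, -0.00050299,  0.00147933,
       -0.00124871]), 'tau': array([ 7.30232823e-04, -5.32642114e+01, -3.53283763e+01,  7.09270779e-02,
        2.34931230e-02, -8.87187275e-05]), 'ee_pos': array([0.19203086, 0.51516418, 0.22394984]), 'eef_rot': array([-3.14057120e+00, -5.27735752e-05,  2.78477318e+00]), 'force': array([ 0.53854632, -0.54682973,  0.44253132]), 'moment': array([ 0.01435549,  0.04462285, -0.05455888]), 'grip_width': 0.09377636423206144}
```

View pics/top0.png

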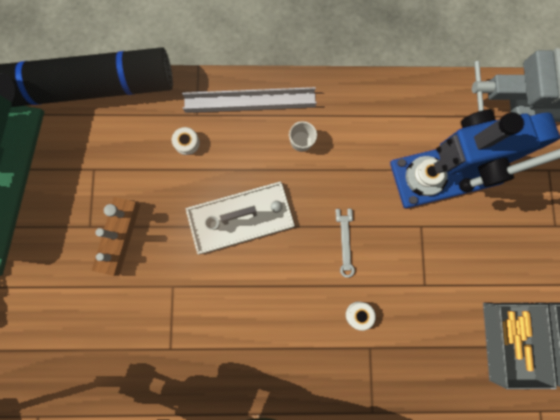

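View pics/side0.png

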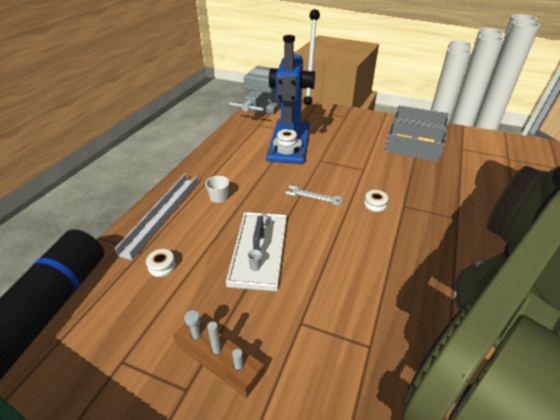

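The top view shows the tray at about (240,217), its tube at (212,223) and the ball at (277,207). The block is at (115,237), with the headed pin at its upper end, and the press is at (430,175). In the side view the middle plain pin (213,338) is the tall one. Next I'll measure these.

Run:
```python
from h import *
import pickle
np.set_printoptions(precision=4,suppress=True)
c=pickle.load(open("top0.pkl","rb")); P=cloud(c)
s=pickle.load(open("side0.pkl","rb")); S=cloud(s)
for n,u,v in [("mid",98,232),("p3",98,257),("head",109,209),("tube",212,223),("ball",277,207),("handle",238,214),("block",128,215),("table",330,300),("wr",345,240),("rolwork",430,173)]:
    w=P[v-2:v+3,u-2:u+3].reshape(-1,3); print(n,np.median(w,0),w[:,2].max())
A=np.concatenate([P.reshape(-1,3),S.reshape(-1,3)])
# tops by height
def reg(lab,x0,x1,y0,y1,z0,z1,A=A):
    m=(A[:,0]>x0)&(A[:,0]<x1)&(A[:,1]>y0)&(A[:,1]<y1)&(A[:,2]>z0)&(A[:,2]<z1); Q=A[m]
    if len(Q)>3:
        (cx,cy),(w,h),a=cv2.minAreaRect((Q[:,:2]*1000).astype(np.float32)); print(lab,len(Q),"mean",Q.mean(0),"rect",cx,cy,w,h,a)
    return Q
print([ (atz(c,u,v,.018)) for u,v in [(186,208),(282,183),(295,226),(199,253)]])
print("press foot corners",[atz(c,u,v,.022) for u,v in [(392,161),(404,207)]])
print("block corners",[atz(c,u,v,.036) for u,v in [(124,200),(139,203),(113,275),(93,270)]])
print(atz(c,98,232,.108),atz(c,98,257,.073),atz(c,212,223,.05),atz(c,277,207,.03))
```

```text
mid [0.5185 0.331  0.1077] 0.11018876451785542
p3 [0.4692 0.3426 0.0731] 0.07588091878848902
head [0.5686 0.3181 0.0925] 0.09502835483785665
tube [0.5495 0.1143 0.0064] 0.026985717940952725
ball [ 0.5828 -0.0363  0.0308] 0.03509001485204999
handle [0.5602 0.0486 0.0756] 0.0789753769206305
block [0.564  0.2979 0.036 ] 0.037880283221166766
table [ 0.3727 -0.1571  0.0001] 0.002857524841780923
wr [ 0.509  -0.1944  0.0074] 0.009598604737754757
rolwork [ 0.6531 -0.3766  0.0686] 0.07246987069031385
[array([0.5829, 0.1732, 0.018 ]), array([ 0.642 , -0.0485,  0.018 ]), array([ 0.5407, -0.0778,  0.018 ]), array([0.4796, 0.1405, 0.018 ])]
press foot corners [array([ 0.6944, -0.3087,  0.022 ]), array([ 0.5841, -0.3312,  0.022 ])]
block corners [array([0.5983, 0.3092, 0.036 ]), array([0.5914, 0.2752, 0.036 ]), array([0.4313, 0.3236, 0.036 ]), array([0.4423, 0.3678, 0.036 ])]
[0.5185 0.3307 0.108 ] [0.4692 0.3426 0.073 ] [0.5439 0.1079 0.05  ] [ 0.583  -0.0363  0.03  ]
```

Run:
```python
from h import *
import pickle
c=pickle.load(open("top0.pkl","rb"))['pixels'][:,:,::-1]
a=cv2.resize(c[170:290,80:320],None,fx=3,fy=3,interpolation=2)
b=cv2.resize(c[90:220,370:560],None,fx=1.7,fy=1.7,interpolation=2)
b=cv2.resize(c[100:220,370:530],(480,360),interpolation=2)[:240]
im=np.zeros((600,720,3),np.uint8); im[:360]=a; im[360:,:480]=b
cv2.imwrite("pics/crop.png",im)
```

```text
(no output)
```

View pics/crop.png

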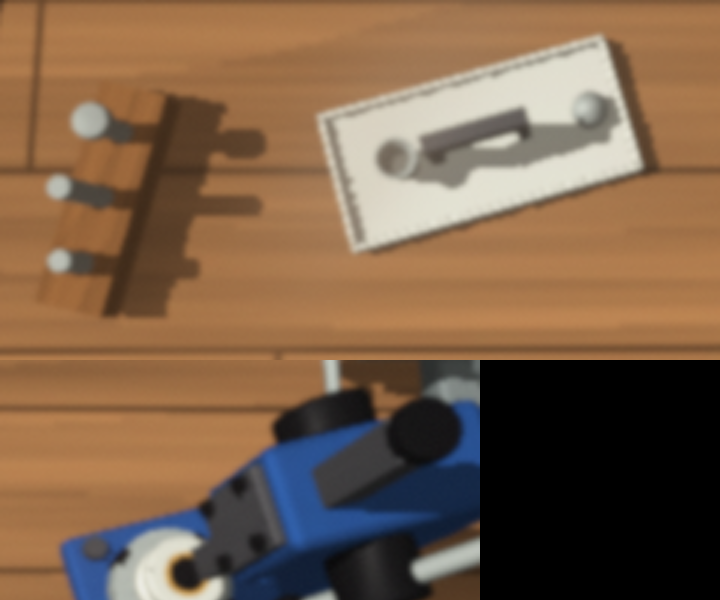

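The long pin is the middle one, with its top at (0.5185, 0.331, 0.108). The tray centre is at about (0.561, 0.047), with its x axis at about 105°. The ram axis is at about (0.652, -0.384), and the press front points along (-0.2, 0.98). Moving above the pin.

```bash
python3 -m creep '{"translation":[[35,-20,0],[70,-40,0],[105,-60,0],[140,-80,0],[175,-98,0]],"yaw":[0.03,0.06,0.09,0.12,0.12],"gripper":[0,0,0,0,0]}' 30
python3 -m creep '{"translation":[[35,-20,0],[70,-40,0],[105,-60,0],[140,-80,0],[155,-86,0]],"yaw":[0,0,0,0,0],"gripper":[0,0,0,0,0]}'
python3 - <<'E'
from h import *
import pickle
o=ctrl.get_obs();print(o['ee_pos'],o['eef_rot'],o['qpos'])
c=cam("wrist"); save(c,"pics/w1.png"); pickle.dump(c,open("w1.pkl","wb"))
E
```

```text
time_s: 0.52
ee_pos: [0.3683, 0.4157, 0.2238]
eef_rot: [-3.14, -0.0, 2.907]
force: [-0.8, 0.4, -1.0]
grip_width: 0.0935
time_s: 0.93
ee_pos: [0.5266, 0.3265, 0.2231]
eef_rot: [-3.139, -0.0, 2.904]
force: [0.8, 0.3, -0.5]
grip_width: 0.0944
[0.52661549 0.32651695 0.22311014] [-3.13922411e+00 -3.49422191e-04  2.90381028e+00] [ 0.49653453  0.45893173  1.30669442 -0.00155283  1.37781322 -0.83618062]
```

View pics/w1.png

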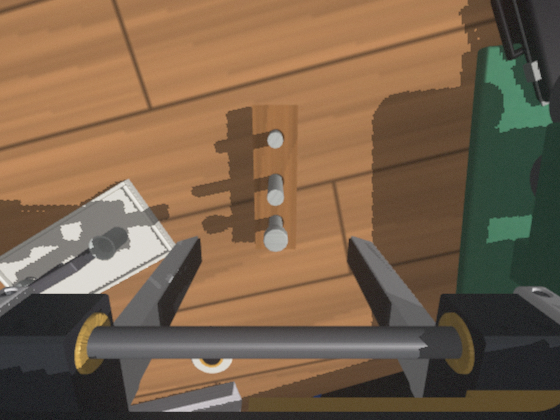

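The wrist view shows the headed pin at (276,240), the long pin's top at about (276,198), the short pin at (275,139) and the tube mouth at about (108,243).

Run:
```python
from h import *
import pickle
np.set_printoptions(precision=4,suppress=True)
c=pickle.load(open("w1.pkl","rb"));P=cloud(c)
for u,v,z in[(276,240,.093),(276,197,.108),(275,139,.073),(108,243,.05)]: print(atz(c,u,v,z),np.median(P[v-2:v+3,u-2:u+3].reshape(-1,3),0))
# points near pin tops
for lab,z0,z1,x,y in[("long",.1,.115,.5185,.331),("head",.085,.098,.568,.318),("short",.066,.08,.469,.343)]:
    m=(P[...,2]>z0)&(P[...,2]<z1)&(np.hypot(P[...,0]-x,P[...,1]-y)<.022); Q=P[m]; v,u=np.nonzero(m)
    print(lab,m.sum(),(Q.min(0)+Q.max(0))/2,Q.max(0)-Q.min(0),u.min(),u.max(),v.min(),v.max())
```

```text
[0.5655 0.3192 0.093 ] [0.5653 0.3193 0.0931]
[0.5172 0.3308 0.108 ] [0.517  0.3308 0.1082]
[0.4677 0.3419 0.073 ] [0.4677 0.3419 0.0735]
[0.54   0.1207 0.05  ] [0.5473 0.103  0.0248]
long 244 [0.5174 0.3301 0.105 ] [0.0154 0.0154 0.0101] 267 283 188 205
head 489 [0.5658 0.3189 0.0901] [0.025 0.025 0.01 ] 264 288 227 251
short 201 [0.4689 0.3417 0.0707] [0.0153 0.0154 0.0093] 268 283 132 148
```

```bash
python3 -m creep '{"translation":[[-9,4,-35],[-9,4,-70],[-9,4,-105],[-9,4,-135],[-9,4,-135]],"yaw":[0,0,0,0,0],"gripper":[0,0,0,0,0]}' 30
python3 -m creep '{"translation":[[0,0,0],[0,0,0],[0,0,0],[0,0,0],[0,0,0]],"yaw":[0,0,0,0,0],"gripper":[255,255,255,255,255]}' 30
python3 -m creep '{"translation":[[0,0,0],[0,0,0],[0,0,0],[0,0,0]],"yaw":[0,0,0,0],"gripper":[255,255,255,255]}' 30
```

```text
time_s: 1.4
ee_pos: [0.5154, 0.3292, 0.0816]
eef_rot: [-3.132, -0.008, 2.903]
force: [-0.7, -0.5, -1.1]
grip_width: 0.094
time_s: 1.82
ee_pos: [0.5159, 0.3296, 0.083]
eef_rot: [-3.134, -0.006, 2.903]
force: [-0.3, -0.6, -0.5]
grip_width: 0.0642
time_s: 2.15
ee_pos: [0.5159, 0.3296, 0.0832]
eef_rot: [-3.134, -0.006, 2.903]
force: [-0.3, 0.7, -0.2]
grip_width: 0.0377
```

```bash
python3 -m creep '{"translation":[[0,0,0],[0,0,0],[0,0,0],[0,0,0],[0,0,0]],"yaw":[0,0,0,0,0],"gripper":[255,255,255,255,255]}' 30
python3 -m creep '{"translation":[[0,0,4],[0,0,12],[0,0,22],[0,0,32],[0,0,40]],"yaw":[0,0,0,0,0],"gripper":[255,255,255,255,255]}' 30
python3 -m creep '{"translation":[[0,0,25],[0,0,50],[0,0,75],[0,0,75]],"yaw":[0,0,0,0],"gripper":[255,255,255,255]}' 30
```

```text
time_s: 2.57
ee_pos: [0.5159, 0.3296, 0.0832]
eef_rot: [-3.134, -0.006, 2.903]
force: [-0.1, 0.0, 0.5]
grip_width: 0.0154
time_s: 2.98
ee_pos: [0.5162, 0.3298, 0.125]
eef_rot: [-3.135, -0.005, 2.903]
force: [-0.1, 0.4, -0.4]
grip_width: 0.0152
time_s: 3.32
ee_pos: [0.5176, 0.3306, 0.2063]
eef_rot: [-3.141, 0.001, 2.903]
force: [-0.0, 0.4, -0.2]
grip_width: 0.0153
```

```bash
python3 -m creep '{"translation":[[4,-30,0],[8,-60,0],[12,-90,0],[16,-120,0],[20,-145,0]],"yaw":[-0.11,-0.22,-0.33,-0.44,-0.55],"gripper":[255,255,255,255,255]}' 30
python3 -m creep '{"translation":[[2,-25,0],[4,-45,0],[6,-65,0],[7,-78,0],[7,-78,0]],"yaw":[-0.11,-0.22,-0.33,-0.44,-0.52],"gripper":[255,255,255,255,255]}' 30
python3 - <<'E'
from h import *
import pickle
o=ctrl.get_obs();print(o['ee_pos'],o['eef_rot'],o['force'])
c=cam("wrist"); save(c,"pics/w2.png"); pickle.dump(c,open("w2.pkl","wb"))
E
```

```text
time_s: 3.73
ee_pos: [0.5374, 0.1837, 0.2064]
eef_rot: [-3.141, 0.001, 2.347]
force: [1.2, 0.1, -1.8]
grip_width: 0.0156
time_s: 4.15
ee_pos: [0.5445, 0.1035, 0.2065]
eef_rot: [-3.141, 0.002, 1.819]
force: [0.5, -1.1, -2.0]
grip_width: 0.0152
[0.54449211 0.10345039 0.20654407] [-3.14060457e+00  1.76826578e-03  1.81929886e+00] [ 0.51763485 -1.09067355 -2.03256229]
```

View pics/w2.png

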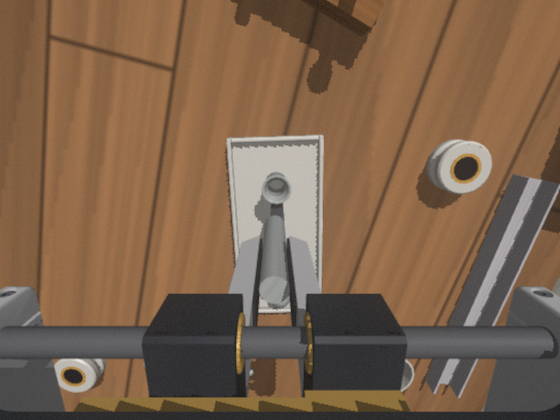

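The pin is held, running from its top at (274,290) to its foot near (277,220). The tube mouth is at about (277,186).

Run:
```python
from h import *
import pickle
np.set_printoptions(precision=4,suppress=True)
c=pickle.load(open("w2.pkl","rb"));P=cloud(c)
print(c['twc'],c['Rwc'][:,2])
print("mouth",atz(c,277,186,.05))
m=(P[...,2]>.045)&(P[...,2]<.056)&(np.hypot(P[...,0]-.544,P[...,1]-.107)<.03); Q=P[m]
print(m.sum(),(Q.min(0)+Q.max(0))/2,Q.max(0)-Q.min(0),cv2.minEnclosingCircle((Q[:,:2]*1000).astype(np.float32)))
# tray corner edges z~.017
m=(P[...,2]>.014)&(P[...,2]<.0195)&(P[...,1]>-.1)&(P[...,1]<.2)&(abs(P[...,0]-.56)<.12); Q=P[m]; print("lip",m.sum(),Q.min(0),Q.max(0), cv2.minAreaRect((Q[:,:2]*1000).astype(np.float32)))
# pin
m=(P[...,2]>.125)&(P[...,2]<.24)&(np.hypot(P[...,0]-.5445,P[...,1]-.1035)<.02)
Q=P[m];
for z in np.arange(.125,.24,.008):
    q=Q[abs(Q[:,2]-z)<.004]
    if len(q)>3: print(round(z,3),len(q),q.min(0)[:2],q.max(0)[:2],q.mean(0))
im=c['pixels'][150:310,220:330,::-1]; cv2.imwrite("pics/w2c.png",cv2.resize(im,None,fx=3.7,fy=3.7,interpolation=2))
```

```text
[0.5237 0.1839 0.3669] [ 0.0685 -0.2739 -0.9593]
mouth [0.5441 0.1147 0.05  ]
418 [0.5448 0.1063 0.0497] [0.0317 0.04   0.0092] ((545.311279296875, 106.50176239013672), 20.23448944091797)
lip 1744 [ 0.4781 -0.0674  0.014 ] [0.6371 0.1759 0.0194] ((561.8146362304688, 50.84568786621094), (110.07227325439453, 230.38046264648438), 16.135677337646484)
0.133 35 [0.5372 0.0998] [0.552  0.1092] [0.5435 0.1069 0.1348]
0.141 61 [0.5371 0.101 ] [0.5513 0.1096] [0.5432 0.1073 0.1411]
0.149 65 [0.537  0.1018] [0.5525 0.1096] [0.5433 0.1074 0.1491]
0.157 82 [0.537  0.0996] [0.5519 0.1095] [0.5433 0.1074 0.1572]
0.165 80 [0.537  0.1011] [0.5516 0.1095] [0.5431 0.1075 0.1651]
0.173 94 [0.5369 0.0999] [0.5523 0.1097] [0.5434 0.1074 0.1731]
0.181 106 [0.5369 0.1004] [0.5519 0.1096] [0.5432 0.1076 0.181 ]
0.189 188 [0.5277 0.1018] [0.5566 0.1167] [0.5428 0.1095 0.1898]
0.197 318 [0.5252 0.1009] [0.5589 0.1175] [0.5426 0.1104 0.197 ]
0.205 369 [0.5252 0.1005] [0.5589 0.1179] [0.5427 0.1105 0.2053]
0.213 405 [0.5252 0.1009] [0.559  0.1175] [0.5426 0.1107 0.2131]
0.221 478 [0.5252 0.1008] [0.5589 0.1175] [0.5426 0.1105 0.2211]
0.229 1186 [0.5252 0.0937] [0.559  0.1176] [0.5437 0.106  0.2304]
0.237 326 [0.5254 0.095 ] [0.5591 0.1177] [0.5428 0.1119 0.2365]
```

View pics/w2c.png

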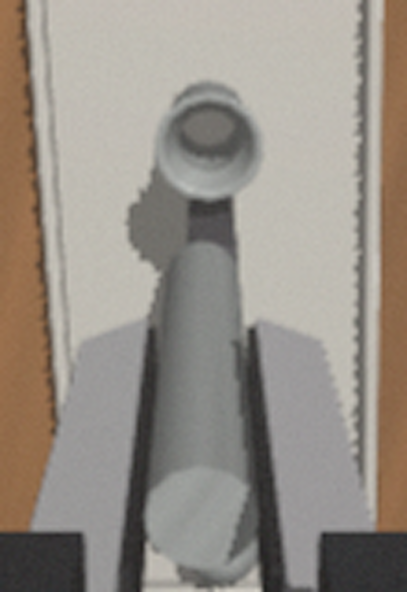

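Run:
```python
from h import *
import pickle
np.set_printoptions(precision=4,suppress=True)
c=pickle.load(open("w2.pkl","rb"));P=cloud(c)
print("mouth",atz(c,276.4,190.1,.05),"pin top",atz(c,274.2,289.3,.2313))
m=(P[...,2]>.0475)&(P[...,2]<.0525); m[:175]=0;m[205:]=0;m[:,:262]=0;m[:,292:]=0
Q=P[m];v,u=np.nonzero(m);print(m.sum(),Q.min(0),Q.max(0),u.min(),u.max(),v.min(),v.max(),(cv2.minEnclosingCircle((Q[:,:2]*1000).astype(np.float32))))
A=np.c_[2*Q[:,:2],np.ones(len(Q))];s=np.linalg.lstsq(A,(Q[:,:2]**2).sum(1),rcond=None)[0];print(s[:2],np.sqrt(s[2]+s[:2]@s[:2]))
```

```text
mouth [0.5446 0.1102 0.05  ] pin top [0.5443 0.1022 0.2313]
298 [0.5289 0.0948 0.0475] [0.5606 0.1262 0.0521] 262 291 175 204 ((544.8239135742188, 110.63468170166016), 16.124759674072266)
[0.5446 0.1107] 0.014058769435971306
```

```bash
python3 -m creep '{"translation":[[0,8,-15],[0,8,-35],[0,8,-55],[0,8,-72],[0,8,-72]],"yaw":[0.03,0.03,0.03,0.03,0.03],"gripper":[255,255,255,255,255]}' 30
python3 -m creep '{"translation":[[0,0,-4],[0,0,-8],[0,0,-12],[0,0,-16],[0,0,-20]],"yaw":[0,0,0,0,0],"gripper":[255,255,255,255,255]}' 30
```

```text
time_s: 4.62
ee_pos: [0.5428, 0.1126, 0.1314]
eef_rot: [-3.136, 0.001, 1.848]
force: [-0.4, -0.1, -2.5]
grip_width: 0.0155
time_s: 5.03
ee_pos: [0.543, 0.1126, 0.1115]
eef_rot: [-3.136, 0.001, 1.848]
force: [-0.0, -0.7, -2.4]
grip_width: 0.0155
```

```bash
python3 -m creep '{"translation":[[0,0,-5],[0,0,-10],[0,0,-15],[0,0,-20],[0,0,-24]],"yaw":[0,0,0,0,0],"gripper":[255,255,255,255,255]}' 30
python3 -m creep '{"translation":[[0,0,-2],[0,0,-4],[0,0,-6],[0,0,-7]],"yaw":[0,0,0,0],"gripper":[255,255,255,255]}' 30
python3 - <<'E'
from h import *
import pickle
c=cam("wrist"); save(c,"pics/w3.png"); pickle.dump(c,open("w3.pkl","wb"))
c=cam("side"); save(c,"pics/s3.png"); pickle.dump(c,open("s3.pkl","wb"))
im=cv2.resize(c['pixels'][180:310,190:330,::-1],(560,520),interpolation=2);cv2.imwrite("pics/s3c.png",im)
E
```

```text
time_s: 5.45
ee_pos: [0.543, 0.1126, 0.0869]
eef_rot: [-3.136, 0.001, 1.848]
force: [0.9, 0.1, -1.4]
grip_width: 0.0158
time_s: 5.78
ee_pos: [0.5434, 0.1126, 0.081]
eef_rot: [-3.137, 0.001, 1.848]
force: [-7.2, -0.5, 20.6]
grip_width: 0.0151
```

View pics/s3c.png

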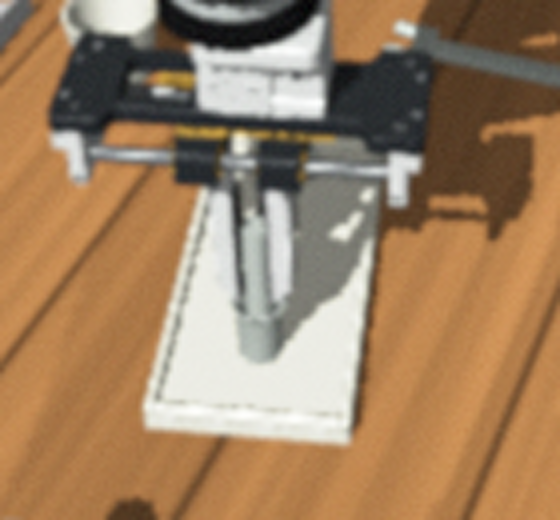

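The pin stands in the tube, and the 20 N contact came at the expected home height. Releasing and rising.

```bash
python3 -m creep '{"translation":[[0,0,1],[0,0,1],[0,0,1],[0,0,1],[0,0,1]],"yaw":[0,0,0,0,0],"gripper":[100,100,100,100,100]}' 30
python3 -m creep '{"translation":[[0,0,15],[0,0,40],[0,0,75],[0,0,110],[0,0,110]],"yaw":[0,0,0,0,0],"gripper":[60,60,60,60,60]}' 30
python3 - <<'E'
from h import *
import pickle
np.set_printoptions(precision=4,suppress=True)
o=ctrl.get_obs();print(o['ee_pos'],o['eef_rot'],o['grip_width'])
c=cam("wrist"); save(c,"pics/w4.png"); pickle.dump(c,open("w4.pkl","wb"))
for n in("wrist","top"):
  c=cam(n) if n=="top" else c
  P=cloud(c)
  m=(P[...,2]>.09)&(P[...,2]<.115)&(np.hypot(P[...,0]-.544,P[...,1]-.11)<.03)
  Q=P[m]; print(n,m.sum(),(Q.min(0)+Q.max(0))/2,Q.max(0)) if len(Q) else print(n,0)
  m=(P[...,2]>.07)&(P[...,2]<.082)&(np.hypot(P[...,0]-.561,P[...,1]-.049)<.05); Q=P[m]
  if len(Q): print("bar",m.sum(),cv2.minAreaRect((Q[:,:2]*1000).astype(np.float32)),np.median(Q[:,2]))
E
```

```text
time_s: 6.3
ee_pos: [0.5432, 0.1126, 0.0819]
eef_rot: [-3.137, 0.001, 1.848]
force: [0.1, 0.8, -0.2]
grip_width: 0.0455
time_s: 6.72
ee_pos: [0.5454, 0.113, 0.1986]
eef_rot: [3.137, 0.002, 1.848]
force: [0.6, 0.9, 1.1]
grip_width: 0.0716
[0.5454 0.113  0.1986] [3.1369 0.0022 1.848 ] 0.07157341038037054
wrist 323 [0.5432 0.1106 0.099 ] [0.551  0.1186 0.1079]
bar 955 ((561.2107543945312, 51.64269256591797), (13.380114555358887, 79.54621887207031), 16.077693939208984) 0.07599656747247802
top 0
bar 245 ((562.9375610351562, 49.08330535888672), (14.162052154541016, 79.10853576660156), 15.972696304321289) 0.07570608871295958
```

View pics/w4.png

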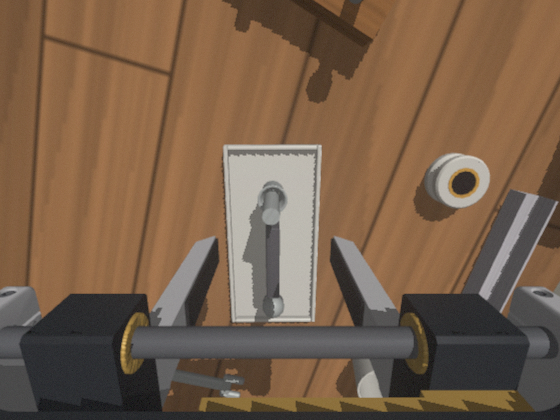

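The pin is home, with its top at about 0.107, and the ball is in its pocket at (274,303). The bar centre is at (0.5615, 0.0508) and the yaw already matches. Going to the handle.

```bash
python3 -m creep '{"translation":[[8,-30,0],[16,-62,0],[16,-62,-30],[16,-62,-60],[16,-62,-80]],"yaw":[0,0,0,0,0],"gripper":[60,60,60,60,60]}' 30
python3 -m creep '{"translation":[[0,0,0],[0,0,-5],[0,0,-20],[0,0,-35],[0,0,-40]],"yaw":[0,0,0,0,0],"gripper":[60,60,60,60,60]}' 30
```

```text
time_s: 7.23
ee_pos: [0.558, 0.05, 0.1087]
eef_rot: [-3.135, 0.0, 1.847]
force: [-0.1, -0.1, -0.5]
grip_width: 0.0722
time_s: 7.65
ee_pos: [0.5577, 0.0501, 0.0677]
eef_rot: [-3.134, -0.0, 1.847]
force: [0.0, 0.1, 0.2]
grip_width: 0.0719
```

```bash
python3 -m creep '{"translation":[[3,1,-3],[3,1,-3],[3,1,-3],[3,1,-3],[3,1,-3]],"yaw":[0,0,0,0,0],"gripper":[150,200,255,255,255]}' 40
python3 -m creep '{"translation":[[0,0,0],[0,0,0],[0,0,0],[0,0,0],[0,0,0]],"yaw":[0,0,0,0,0],"gripper":[255,255,255,255,255]}' 60
python3 -m creep '{"translation":[[0,0,0],[0,0,0],[0,0,0],[0,0,0],[0,0,0]],"yaw":[0,0,0,0,0],"gripper":[255,255,255,255,255]}' 60
```

```text
time_s: 8.07
ee_pos: [0.561, 0.0512, 0.0655]
eef_rot: [-3.135, 0.0, 1.847]
force: [0.8, 0.7, -0.0]
grip_width: 0.0419
time_s: 8.48
ee_pos: [0.5612, 0.0512, 0.0656]
eef_rot: [-3.135, 0.0, 1.847]
force: [0.2, 0.6, 1.0]
grip_width: 0.0134
time_s: 8.9
ee_pos: [0.5611, 0.0512, 0.0656]
eef_rot: [-3.135, 0.0, 1.847]
force: [-0.9, -0.1, 0.6]
grip_width: 0.0133
```

Gripped. Lifting slowly.

```bash
python3 -m creep '{"translation":[[0,0,2],[0,0,6],[0,0,12],[0,0,19],[0,0,26]],"yaw":[0,0,0,0,0],"gripper":[255,255,255,255,255]}' 60
python3 -m creep '{"translation":[[0,0,8],[0,0,17],[0,0,26],[0,0,35],[0,0,44]],"yaw":[0,0,0,0,0],"gripper":[255,255,255,255,255]}' 60
python3 -m creep '{"translation":[[0,0,8],[0,0,15],[0,0,21],[0,0,25],[0,0,27]],"yaw":[0,0,0,0,0],"gripper":[255,255,255,255,255]}' 60
python3 - <<'E'
from h import *
import pickle
np.set_printoptions(precision=4,suppress=True)
o=ctrl.get_obs();print(o['ee_pos'],o['eef_rot'],o['moment'])
c=cam("side"); save(c,"pics/s5.png")
c=cam("top"); P=cloud(c); pickle.dump(c,open("t5.pkl","wb")); save(c,"pics/t5.png")
# foot front edge, from depth, initial top image
c0=pickle.load(open("top0.pkl","rb")); A=cloud(c0)
m=(A[...,2]>.018)&(A[...,2]<.026)&(A[...,1]<-.28)&(A[...,1]>-.46)&(abs(A[...,0]-.64)<.1); Q=A[m]
print("foot",m.sum(),Q.min(0),Q.max(0))
# front edge line: for x bins max y
xs=np.arange(.585,.70,.008); e=np.array([[x,np.percentile(Q[abs(Q[:,0]-x)<.004][:,1],98)] for x in xs if (abs(Q[:,0]-x)<.004).sum()>3]); print(e)
s=pickle.load(open("side0.pkl","rb")); S=cloud(s); m=(S[...,2]>.018)&(S[...,2]<.026)&(S[...,1]<-.28)&(S[...,1]>-.46)&(abs(S[...,0]-.64)<.1); Q=S[m]; print("side foot",m.sum())
e=np.array([[x,np.percentile(Q[abs(Q[:,0]-x)<.004][:,1],98)] for x in xs if (abs(Q[:,0]-x)<.004).sum()>3]); print(e)
for n,X in(("top",A),("side",S)):
  for z0,z1 in((.037,.044),(.066,.074)):
    m=(X[...,2]>z0)&(X[...,2]<z1)&(np.hypot(X[...,0]-.65,X[...,1]+.38)<.06); Q=X[m]
    if len(Q)>5: print(n,z0,len(Q),cv2.minEnclosingCircle((Q[:,:2]*1000).astype(np.float32)))
im=cv2.resize(s['pixels'][60:180,230:350,::-1],(600,600),interpolation=2);cv2.imwrite("pics/pressS.png",im)
E
```

```text
time_s: 9.32
ee_pos: [0.5611, 0.0512, 0.0923]
eef_rot: [-3.135, 0.0, 1.847]
force: [0.7, 0.1, -5.2]
grip_width: 0.0132
time_s: 9.73
ee_pos: [0.5611, 0.0512, 0.1374]
eef_rot: [-3.135, 0.0, 1.847]
force: [-0.1, 0.5, -5.4]
grip_width: 0.0134
time_s: 10.15
ee_pos: [0.5612, 0.0512, 0.165]
eef_rot: [-3.136, 0.0, 1.847]
force: [0.1, -1.0, -5.4]
grip_width: 0.0136
[0.5612 0.0512 0.165 ] [-3.1359  0.0004  1.8473] [-0.0659  0.0194 -0.0125]
foot 1142 [ 0.5847 -0.4597  0.018 ] [ 0.7228 -0.3092  0.026 ]
[[ 0.585  -0.3349]
 [ 0.593  -0.3341]
 [ 0.601  -0.3314]
 [ 0.609  -0.3313]
 [ 0.617  -0.3295]
 [ 0.625  -0.326 ]
 [ 0.633  -0.3252]
 [ 0.641  -0.3229]
 [ 0.649  -0.3211]
 [ 0.657  -0.3179]
 [ 0.665  -0.3157]
 [ 0.673  -0.3131]
 [ 0.681  -0.3114]
 [ 0.689  -0.3107]
 [ 0.697  -0.3097]]
side foot 379
[[ 0.585  -0.331 ]
 [ 0.593  -0.3299]
 [ 0.601  -0.3297]
 [ 0.609  -0.3292]
 [ 0.617  -0.3226]
 [ 0.625  -0.3209]
 [ 0.633  -0.3211]
 [ 0.641  -0.3208]
 [ 0.649  -0.3165]
 [ 0.657  -0.3148]
 [ 0.665  -0.311 ]
 [ 0.673  -0.3106]
 [ 0.681  -0.3075]
 [ 0.689  -0.3109]
 [ 0.697  -0.3112]]
top 0.037 531 ((656.3292236328125, -384.4280700683594), 47.85039520263672)
top 0.066 445 ((657.03466796875, -381.7950134277344), 30.596614837646484)
side 0.037 183 ((652.7388916015625, -381.838134765625), 47.9570198059082)
side 0.066 157 ((655.0350952148438, -379.99163818359375), 30.941614151000977)
```

View pics/s5.png

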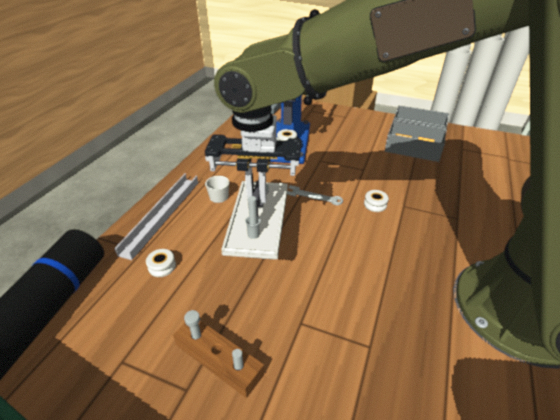

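View pics/pressS.png

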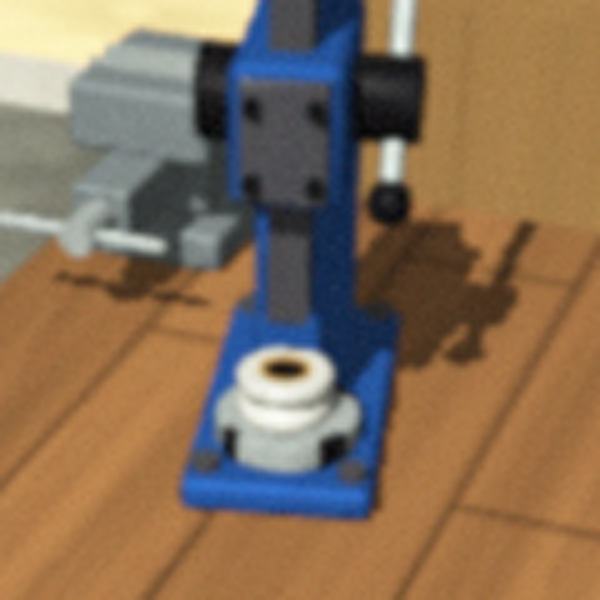

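Side view: the tray hangs level with the pin in place. Only the headed and short pins remain in the block. Now the press heading from its foot's edges.

Run:
```python
from h import *
import pickle
np.set_printoptions(precision=4,suppress=True)
for n in("top0","side0"):
    A=cloud(pickle.load(open(n+".pkl","rb")))
    m=(A[...,2]>.019)&(A[...,2]<.025)&(A[...,1]<-.28)&(A[...,1]>-.62)&(A[...,0]>.55)&(A[...,0]<.8); Q=A[m]
    print(n,m.sum(),cv2.minAreaRect((Q[:,:2]*1000).astype(np.float32)))
    f=Q[:,0]; e=[]
    for x in np.arange(.605,.684,.006):
        q=Q[abs(f-x)<.003]
        if len(q)>2: e.append((x,q[:,1].max()))
    e=np.array(e); print("front",np.degrees(np.arctan(np.polyfit(e[:,0],e[:,1],1)[0])))
    for lab,fn in(("minx",np.min),("maxx",np.max)):
        e=[]
        for y in np.arange(-.345,-.50,-.008):
            q=Q[abs(Q[:,1]-y)<.004]
            if len(q)>2: e.append((y,fn(q[:,0])))
        e=np.array(e); print(lab,e.tolist() if 0 else "",np.degrees(np.arctan(np.polyfit(e[:,0],e[:,1],1)[0])),len(e),e[:3].tolist(),e[-2:].tolist())
    m=(A[...,2]>.2)&(A[...,2]<.262)&(A[...,1]<-.28)&(A[...,1]>-.62)&(A[...,0]>.55)&(A[...,0]<.85); Q=A[m]
    if len(Q): print("head",len(Q),cv2.minAreaRect((Q[:,:2]*1000).astype(np.float32)))
```

```text
top0 1181 ((670.1765747070312, -439.5294189453125), (118.126953125, 246.5347442626953), 13.842353820800781)
front 13.62835877126515
minx  -14.24219528352584 18 [[-0.345, 0.5862046558012566], [-0.353, 0.5888940985195328], [-0.361, 0.5914984411615609]] [[-0.4730000000000001, 0.6197977766921967], [-0.4970000000000001, 0.624928694827407]]
maxx  25.456287424928508 18 [[-0.345, 0.7069972654469612], [-0.353, 0.709255133152568], [-0.361, 0.710046902136321]] [[-0.4730000000000001, 0.668339016041554], [-0.4970000000000001, 0.6533222600078588]]
head 2184 ((670.4088134765625, -430.40118408203125), (137.59478759765625, 195.99868774414062), 37.17486572265625)
side0 508 ((667.4290161132812, -438.65643310546875), (119.05580139160156, 250.86134338378906), 13.777694702148438)
front 13.89231832095439
minx  -13.412217898379389 20 [[-0.345, 0.584581114035186], [-0.353, 0.5878014412248868], [-0.361, 0.5905522168910229]] [[-0.4890000000000001, 0.6195622829650036], [-0.4970000000000001, 0.6221586966411803]]
maxx  -12.99575016210861 20 [[-0.345, 0.7057289893343728], [-0.353, 0.7057795629564829], [-0.361, 0.7072261280664647]] [[-0.4890000000000001, 0.7360703369534197], [-0.4970000000000001, 0.7368365683381279]]
head 977 ((643.8759155273438, -401.33050537109375), (133.01914978027344, 114.2540283203125), 49.899356842041016)
```

Press heading is 13.8° and the ram axis is at about (0.655, -0.382). The tray centre should go to (0.610, -0.1995), a shift of (49, -251) mm and a yaw of -0.038 rad. I'll carry it gently.

```bash
python3 -m creep '{"translation":[[1,-4,0],[3,-13,0],[5,-25,0],[7,-35,0],[8,-42,0]],"yaw":[-0.005,-0.01,-0.015,-0.02,-0.02],"gripper":[255,255,255,255,255]}' 60
python3 -m creep '{"translation":[[1,-7,0],[4,-18,0],[6,-29,0],[8,-39,0],[9,-46,0]],"yaw":[0,0,0,0,0],"gripper":[255,255,255,255,255]}' 60
python3 -m creep '{"translation":[[1,-7,0],[4,-18,0],[6,-29,0],[8,-39,0],[9,-46,0]],"yaw":[-0.005,-0.01,-0.015,-0.018,-0.018],"gripper":[255,255,255,255,255]}' 60
python3 -m creep '{"translation":[[1,-7,0],[4,-18,0],[6,-29,0],[8,-39,0],[9,-46,0]],"yaw":[0,0,0,0,0],"gripper":[255,255,255,255,255]}' 60
```

```text
time_s: 10.67
ee_pos: [0.5694, 0.0073, 0.1643]
eef_rot: [-3.135, 0.0, 1.826]
force: [0.2, -0.1, -5.8]
grip_width: 0.0134
time_s: 11.08
ee_pos: [0.5786, -0.0401, 0.1643]
eef_rot: [-3.135, 0.001, 1.825]
force: [-0.2, -1.0, -6.2]
grip_width: 0.0138
time_s: 11.5
ee_pos: [0.5879, -0.0875, 0.1643]
eef_rot: [-3.135, 0.001, 1.806]
force: [-0.5, -0.6, -6.3]
grip_width: 0.0134
time_s: 11.92
ee_pos: [0.5971, -0.1349, 0.1642]
eef_rot: [-3.135, 0.001, 1.806]
force: [1.5, -0.6, -5.8]
grip_width: 0.0134
```

```bash
python3 -m creep '{"translation":[[1,-6,0],[3,-15,0],[5,-24,0],[6,-31,0],[7,-35,0]],"yaw":[0,0,0,0,0],"gripper":[255,255,255,255,255]}' 60
python3 -m creep '{"translation":[[1,-4,0],[3,-11,0],[4,-18,0],[5,-24,1],[6,-28,1]],"yaw":[0,0,0,0,0],"gripper":[255,255,255,255,255]}' 60
python3 -m creep '{"translation":[[0,0,0],[0,0,0],[0,0,0],[0,0,0],[0,0,0]],"yaw":[0,0,0,0,0],"gripper":[255,255,255,255,255]}' 60
python3 - <<'E'
from h import *
import pickle
np.set_printoptions(precision=4,suppress=True)
o=ctrl.get_obs();print(o['ee_pos'],o['joint_vel'])
t=cam("top"); s=cam("side"); w=cam("wrist")
for n,c in(("top",t),("side",s),("wrist",w)):
    pickle.dump(c,open(n+"6.pkl","wb")); P=cloud(c)
    m=(P[...,2]>.095)&(P[...,2]<.122)&(np.hypot(P[...,0]-.610,P[...,1]+.1995)<.14)&(P[...,1]>-.315); Q=P[m]
    print(n,len(Q),cv2.minAreaRect((Q[:,:2]*1000).astype(np.float32)))
    m=(np.hypot(P[...,0]-.6312,P[...,1]+.285)<.02)&(P[...,2]>.115)&(P[...,2]<.14); Q=P[m]
    if len(Q)>10: print("ball",len(Q),Q.mean(0),Q.max(0),Q.min(0))
    q=P[(P[...,2]>.103)&(P[...,2]<.1125)&(np.hypot(P[...,0]-.610,P[...,1]+.1995)<.13)]
    if len(q)>20: print("plate plane",len(q),np.linalg.lstsq(np.c_[q[:,:2]-[.61,-.2],np.ones(len(q))],q[:,2],rcond=None)[0])
    q=P[(P[...,2]>.19)&(P[...,2]<.22)&(np.hypot(P[...,0]-.595,P[...,1]+.139)<.02)]
    if len(q): print("pin top",len(q),q.max(0))
im=np.hstack([cv2.resize(x,(400,400),interpolation=2) for x in(t['pixels'][110:260,280:430,::-1],s['pixels'][90:240,210:360,::-1])])
cv2.imwrite("pics/f.png",im)
E
```

```text
time_s: 12.33
ee_pos: [0.6041, -0.171, 0.1641]
eef_rot: [-3.135, 0.001, 1.805]
force: [0.8, 0.2, -6.2]
grip_width: 0.0135
time_s: 12.75
ee_pos: [0.6103, -0.1999, 0.1653]
eef_rot: [-3.135, 0.001, 1.805]
force: [0.8, -0.4, -5.8]
grip_width: 0.0135
time_s: 13.17
ee_pos: [0.6103, -0.1995, 0.1653]
eef_rot: [-3.135, 0.001, 1.805]
force: [-0.0, -0.5, -6.0]
grip_width: 0.0136
[ 0.6103 -0.1995  0.1653] [-0.0007  0.0025 -0.0003 -0.0008 -0.002   0.0002]
top 1822 ((597.5223388671875, -145.05296325683594), (110.32610321044922, 114.40313720703125), 13.338181495666504)
plate plane 1470 [-0.0037 -0.0045  0.1091]
pin top 74 [ 0.6042 -0.1327  0.2083]
side 1713 ((607.7774047851562, -198.71914672851562), (110.01734924316406, 233.9034881591797), 13.42036247253418)
plate plane 1293 [ 0.0031 -0.0064  0.1103]
pin top 53 [ 0.6006 -0.1313  0.2089]
wrist 28120 ((609.8348999023438, -199.62689208984375), (110.6354751586914, 229.27976989746094), 13.51093864440918)
plate plane 22904 [-0.0027 -0.001   0.1094]
pin top 1305 [ 0.6023 -0.1314  0.208 ]
```

View pics/f.png

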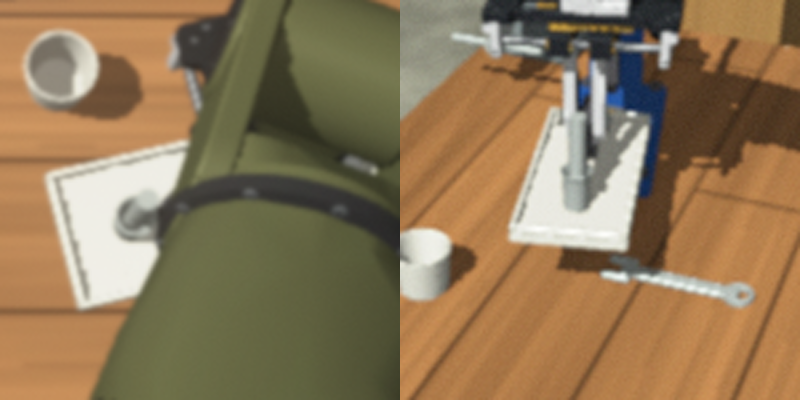

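The tray is level, its heading is 13.5° and its centre is at (0.610, -0.1996). The pin top is about 107 mm above the underside. The ball is hidden in these two views, so I'll check it in the wrist view.

Run:
```python
from h import *
import pickle
np.set_printoptions(precision=4,suppress=True)
c=pickle.load(open("wrist6.pkl","rb")); save(c,"pics/w6.png"); P=cloud(c)
m=(np.hypot(P[...,0]-.6312,P[...,1]+.285)<.03)&(P[...,2]>.1125)&(P[...,2]<.15); q=P[m];v,u=np.nonzero(m)
print(len(q),q.mean(0),q.max(0),u.mean(),v.mean()) if len(q) else 0
```

```text
74 [ 0.6367 -0.309   0.1179] [ 0.6524 -0.2969  0.1307] 275.52702702702703 359.47297297297297
```

View pics/w6.png

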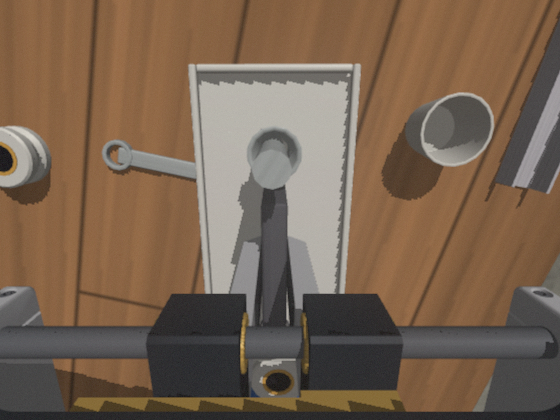

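Run:
```python
from h import *
import pickle
np.set_printoptions(precision=4,suppress=True)
d=np.array([-.2334,.9724]);C=np.array([.6103,-.1996])-88e-3*d; print("pocket",C)
for n in("wrist6","side6","top6"):
    P=cloud(pickle.load(open(n+".pkl","rb")))
    m=(np.hypot(P[...,0]-C[0],P[...,1]-C[1])<.03)&(P[...,2]>.1205)&(P[...,2]<.14); q=P[m]
    print(n,len(q)); print(np.c_[q,np.linalg.norm(q-[*C,.120],axis=1)][::max(1,len(q)//8)], np.argwhere(m)[:2].tolist())
```

```text
pocket [ 0.6308 -0.2852]
wrist6 4
[[ 0.6312 -0.2977  0.1304  0.0163]
 [ 0.6319 -0.2973  0.1307  0.0162]
 [ 0.6327 -0.2972  0.1306  0.0161]
 [ 0.6334 -0.2969  0.1307  0.0161]] [[359, 272], [359, 273]]
side6 7
[[ 0.6196 -0.2933  0.13    0.0171]
 [ 0.6177 -0.2882  0.1298  0.0167]
 [ 0.6175 -0.2877  0.127   0.0153]
 [ 0.6153 -0.2901  0.1262  0.0174]
 [ 0.6169 -0.2864  0.1245  0.0147]
 [ 0.6157 -0.2912  0.1223  0.0165]
 [ 0.6165 -0.2855  0.1219  0.0144]] [[131, 288], [132, 288]]
top6 0
[] []
```

Both cameras find surface points 14–17 mm from the pocket's ball centre, which fits the 14 mm ball lying in its pocket. Handing in.

Run:
```python
from station import ctrl
o=ctrl.get_obs();print(o['ee_pos'],o['force'],o['grip_width']);print(ctrl.hand_in())
```

```text
[ 0.61027437 -0.19967408  0.1653133 ] [-0.1209698   0.10699584 -5.87552157] 0.013614580246383796
the job is handed in; nothing more can be done
None
```

The job is handed in. The long pin is home in the tray's tube, and the arm is holding the tray by its handle in front of the press. It took about 13 s of robot time.

What the last checks showed:
- **Tray height and level:** the underside is about 100 mm above the bench, and the tray is level to within about 0.4°.
- **Aim at the ram:** the tray's heading is 13.5°, against 13.8° measured for the press. The pocket is about 100 mm in front of the ram axis.
- **Pin:** its top is 107–109 mm above the underside by raw depth maxima, against a nominal 106 mm, so it is home. I felt about 20 N of contact when it reached the tube floor.
- **Hold:** the arm was still, with a steady load of about 6 N and the bar firmly gripped.
- **Ball (indirect check only):** the gripper and arm hid most of it at the end. The few visible surface points, 4 in the wrist view and 7 in the side view, lie 14–17 mm from its centre position. That fits a 28 mm ball in its pocket; the top camera could not see it.
- **Other objects:** I did not re-measure them. In the final pictures the tub, wrench and the roller in view looked undisturbed, and the wrist force readings showed no unexpected contact.

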